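# Set the aperture turret and take a reading

## Robot

A 7-joint arm with a two-finger parallel gripper is mounted at the origin on the work surface. World frame = base frame: x ahead of the robot, y to its left, z up, the work surface at z = 0. Lengths are in m, angles in rad, forces in N, time in s.
With the tool pointing down it reaches from about 0.4 to 0.875 m from the base axis. Payload 6.5 kg.
Tool frame: the origin (TCP) lies at the very end of the fingers, on their centre line; the grasp point (between the pads) lies 19 mm behind it; z points along the fingers, y is the line along which they close (so a half turn about z gives the same grasp; the last joint's range is limited). The gripper opens to 85 mm and grips with 20 to 120 N. Pads are 22 mm wide; open, the fingers measure 114 mm over their backs; the gripper's body (76 mm by 85 mm) begins 54 mm behind the grasp point. The pads swing forward as they close: fully open they stand 13 mm farther back than shut.
Start: joints at [1.202, 0.536, -0.004, 1.538, 0.003, 1.067, -0.071], TCP at [0.194, -0.62, 0.231] pointing down, gripper open.
Joint ranges: [-2.7, 2.7], [-0.37, 2.16], [-1.27, 1.26], [0.24, 2.4], [-1.31, 4.45], [0.19, 1.91], [-2.76, 2.76]. Speed limits (rad/s): [2.39, 2.39, 3.14, 3.14, 3.14, 3.14, 3.14].

## Interface

Orientations are given as a 3x3 rotation matrix whose columns are the frame's x, y, z axes.
In Python, from cell import robot gives the robot as it stands. The module is installed in compiled form; this text tells all that it offers.
- The arm moves only by the shell command python3 -m jog 'ROWS' [FORCE]. ROWS is text: rows parted by semicolons, each of 7 numbers parted by spaces: the shift along the tool's x, y, z in m, then the turn, a rotation vector about the tool's x, y, z in degrees, then the closure in counts, from 0 (fully open) to 255 (shut). A call has 1 to 8 rows; each row shifts and turns the commanded pose from where the row before left it, along the tool's axes as they then stand; what a row does not reach is not made up. A row lasts 1/10 s, in which the tool goes at most 50 mm and 8.59 degrees, less where a joint would pass 70% of its speed; a pose out of reach is approached as far as the arm can. A call with a gripper value outside its range is refused whole. The fingers move at their own pace and stop on an object; FORCE is the grip in N (left out, the last holds). Time passes only in rows, so rows that do not move let the fingers close. It gives the time, the measured TCP pose, the force, the opening and the grip force at its end, in the units of the state.
- robot.sense(): the state, without advancing time (a new reading comes with each control period).
- robot.grab_frame(name): name is "scene" or "side" or "wrist"; returns a dict with "image" (420x560x3 uint8, red, green, blue), "fx", "fy", "cx", "cy" (pixels), "position" and "rotation" of the camera in the world. Camera axes: x right, y down, z forward; pixel columns grow to the right and rows downward; lengths in m; the calibration is good to about 2 mm. A picture is of the moment at which its call begins. There is no depth.
- robot.close_job(): hands the job in; it is judged then, once.
Trained networks look in a picture, given as the dict that the camera call returned (one of the last four; its "shot" number tells which), for a name from the list of things; names that differ only in an ending like _2 or _b are one class to them, and where a whole thing is asked for, a point or a joint stands for the part that bears it (a point fixed in the world has none). Each returns a list of dicts, best first, with "confidence" (0 to 1); they miss things now and then, are a little off and sometimes report something else, mostly with a low value. They report only what shows in the picture. A call takes as long as a camera call. They do not tell look-alikes from the thing itself.
- robot.cut_out(label, picture): "mask" (420x560 bool, what is visible of it) and "pixel" ([column, row] in pixels, amid what is visible of it).
The state is a dict: "time": time; "joints": joint angles; "dq": joint speeds; "joint_torque": joint torques, N m; "position": TCP position; "tcp_rot": TCP orientation; "ft_force": force on the tool from outside, world axes, zero at the start; "wrist_torque": the same for the moment, N m; "gripper_width": finger opening in m; "gripper_force": force on a finger pad.
Only numpy, scipy, OpenCV 4.12 (cv2) and the standard library are available. Lean on these libraries where they do the work, as an engineer would, in place of code of your own. Each camera call takes 0.05 s, during which the arm holds its last target. There are 200 camera calls.

## Task

Take a reading through the widest hole: with a closed fingertip, gently push the tabs of the turret on the light-meter head until the cell with the widest hole is centred at the pointer, over the white sensor eye, touching no part of the turret but its tabs. Then press the large button on the readout meter well down and let it up again. Do not press the small button, do not grip, lift or shift the head, and leave everything else on the bench where it is.

Things in the scene. Friction and masses are not known exactly. Their poses are not given: they have to be found in the camera images.
- head: Light-meter head, about 3 to 4 kg, loose on the bench. Dark steel base plate 240 x 170 x 12 mm, centred 20 mm to +x of the origin. Origin on the turret's upright axis at bench height; z up; +x runs from the axis to the sensor eye and pointer. Nothing of it but the pointer is taller than 80 mm
- pointer (a point): Sharp inner end of the pointer, 82 mm from the turret's axis along head +x, 88 mm above the bench. The pointer is a thin steel arm (10 mm wide, 84 to 92 mm above the bench) reaching inwards over the tab ends from a round post 12 mm thick that stands on the base plate 127 mm from the axis
- turret (a joint): Angle of the flat four-armed turret about the upright axis, rad, counter-clockwise from above positive. At 0 and any whole turn (+-6.283) the widest hole is at the pointer. Turns either way, no stops, no clicks, held only by friction of 0.12 N m, so it stays where it is left. Each of its four cells has one tab; the tabs point straight out, 90 degrees apart (see tab0..3, cells)
- cells: Hub and four round cells of the turret, grey, without the tabs; not to be pushed. Cells 38 mm across, centred 44 mm from the axis, 60 to 70 mm above the bench; hub pin to 80 mm. Counter-clockwise from above: a 28 mm hole, an 18 mm hole, a 9 mm hole, no hole. Origin on the axis, 60 mm up; +x points to the widest hole
- wide_hole (a point): centre of the cell with the widest hole (28 mm), 65 mm above the bench; turns with the turret
- eye (a point): centre of the white sensor eye (19 mm across) on its black tube under the turret, 44 mm from the turret's axis in line with the pointer, 56 mm above the bench; fixed to the head
- meter: Readout meter, white case 160 x 140 x 55 mm with a dark window on its top, fixed to the bench; origin at the centre of its underside. The window is on its +x half. Two grey round buttons on the top, at x = -45 mm: the large one at y = +33 mm, the small one at y = -37 mm
- read (a joint): Travel of the large button on the meter (28 mm across), m: 0 up, 0.006 fully down. A spring lifts it; fully down takes 5 N
- read_top (a point): centre of the top of the large button, 77 mm above the bench when up (22 mm over the meter's top), moving with it; it is pressed straight down
- zero (a joint): Travel of the small button on the meter (14 mm across), m: 0 up, 0.006 down; not to be pressed
- supply: Lamp supply of the same size as the meter, fixed to the bench, with vent slots and three short black posts 14 mm high on its top instead of buttons; origin at the centre of its underside. It and the meter stand one to the left and one to the right of the head, either way round
- tab0 (a point): point on the tab of the cell with the 28 mm hole, 90 mm from the axis, 66 mm above the bench. The tab is a straight aluminium bar 8 mm wide, 60 to 72 mm above the bench, from 58 to 105 mm from the axis; below it only the base plate (top at 12 mm) or the bench
- tab1 (a point): point on the tab of the cell with the 18 mm hole, 90 mm from the axis, 66 mm above the bench. The tab is a straight aluminium bar 8 mm wide, 60 to 72 mm above the bench, from 58 to 105 mm from the axis; below it only the base plate (top at 12 mm) or the bench
- tab2 (a point): point on the tab of the cell with the 9 mm hole, 90 mm from the axis, 66 mm above the bench. The tab is a straight aluminium bar 8 mm wide, 60 to 72 mm above the bench, from 58 to 105 mm from the axis; below it only the base plate (top at 12 mm) or the bench
- tab3 (a point): point on the tab of the cell with no hole, 90 mm from the axis, 66 mm above the bench. The tab is a straight aluminium bar 8 mm wide, 60 to 72 mm above the bench, from 58 to 105 mm from the axis; below it only the base plate (top at 12 mm) or the bench
- cap: black round lens cap, 32 mm across, 12 mm high, lying on the head's base plate; origin at the middle of its underside
- spare: loose grey ring (spare turret cell), 38 mm across, 10 mm high; origin at the middle of its underside
- driver: screwdriver lying flat, 170 mm long, black handle; origin at the middle of its underside
- bulb1: white LED bulb standing upright in a black round holder, 70 mm across, 104 mm high; origin at the middle of its underside
- bulb2: a second bulb like bulb1; origin at the middle of its underside
- dmm: black hand-held multimeter lying flat, 160 x 80 x 46 mm; origin at the middle of its underside
- tray: open grey parts tray, 130 x 160 x 35 mm; origin at the middle of its underside
- jar: small clear jar, 50 mm across, 60 mm high; origin at the middle of its underside
Things that resemble listed ones, but are neither listed nor needed, are in the scene too. What is shaped like the meter but yellow is not meant.

How it is judged:
By the outcome, as a careful person would: the job done as asked, in the order asked, and still so for the second after the job is handed in, with the robot touching nothing.
It also fails if it takes over 72 s, if anything falls off the work surface, if the arm or the gripper's body presses on something with over 40 N, if the wrist force passes 120 N, or if a joint passes its speed limit or range.

## Working session

There is one attempt and no reset: what is moved stays moved. The work goes in short steps, Python scripts to look and compute and a shell command to move; the robot and the scene stay as the last step left them, time stands still between calls to the robot, and variables do not carry over. Pictures are saved under pics/ and viewed, at most 10 in all, crops included, and the job is handed in when it is done.

```bash
mkdir -p pics; cat > h.py <<'E'
from cell import robot
import numpy as np, cv2
def ray(f,px):
    d=np.array([(px[0]-f["cx"])/f["fx"],(px[1]-f["cy"])/f["fy"],1.]);return np.array(f["position"]),np.array(f["rotation"])@d
def onz(f,px,z):
    p,d=ray(f,px);return p+d*(z-p[2])/d[2]
def proj(f,P):
    c=np.array(f["rotation"]).T@(np.array(P)-f["position"]);return np.array([c[0]/c[2]*f["fx"]+f["cx"],c[1]/c[2]*f["fy"]+f["cy"]])
def tri(f,a,g,b):
    p,d=ray(f,a);q,e=ray(g,b)
    s=np.linalg.lstsq(np.c_[d,-e],q-p,rcond=None)[0];A=p+s[0]*d;B=q+s[1]*e
    return (A+B)/2,np.linalg.norm(A-B)
def save(f,n): cv2.imwrite("pics/"+n+".png",f["image"][:,:,::-1])
E
python3 - <<'E'
from h import *
np.set_printoptions(precision=3,suppress=True)
s=robot.sense();print(s["time"],s["position"],s["tcp_rot"])
fs={}
ims=[]
for n in("scene","side"):
    f=robot.grab_frame(n);save(f,n);print(n,f["position"],np.array(f["rotation"]).tolist(),f["fx"])
    for l in("head","turret","meter","read_top","wide_hole","pointer","eye","supply","tab0","tab1","tab2","tab3"):
        r=robot.cut_out(l,f);print(l,[(np.round(x["pixel"]),round(x["confidence"],2),int(x["mask"].sum())) for x in r[:3]])
E
```

```text
0.0 [ 0.194 -0.62   0.23 ] [[ 0.954  0.298 -0.001]
 [ 0.298 -0.954  0.002]
 [-0.    -0.002 -1.   ]]
scene [ 1.41  -0.487  0.908] [[0.49801395064557435, 0.534688566663838, -0.6827080207829389], [0.8671658154479152, -0.30920924952064327, 0.39040118920084343], [-0.002356582470359435, -0.7864462961257119, -0.6176541668516529]] 489.65905668801673
head [(array([256., 257.]), 0.89, 4521)]
turret [(array([246., 238.]), 0.62, 869)]
meter [(array([400., 173.]), 0.82, 1972), (array([346., 194.]), 0.65, 2210), (array([330., 147.]), 0.65, 1615)]
read_top [(array([399., 149.]), 0.61, 34), (array([352., 169.]), 0.42, 64)]
wide_hole [(array([246., 238.]), 0.86, 1027)]
pointer [(array([255., 257.]), 0.9, 4375), (array([182., 345.]), 0.22, 2667)]
eye [(array([258., 257.]), 0.81, 4410)]
supply [(array([351., 170.]), 0.61, 48), (array([107., 272.]), 0.59, 3538)]
tab0 [(array([256., 259.]), 0.71, 4345), (array([346., 197.]), 0.67, 2301), (array([249., 238.]), 0.58, 997)]
tab1 [(array([256., 259.]), 0.71, 4345), (array([346., 197.]), 0.67, 2301), (array([249., 238.]), 0.58, 997)]
tab2 [(array([256., 259.]
[... 506 characters left out ...]
.95, 837)]
meter [(array([217., 293.]), 0.87, 4522), (array([152., 364.]), 0.87, 6835), (array([282., 385.]), 0.85, 6520)]
read_top [(array([152., 379.]), 0.67, 193), (array([281., 196.]), 0.65, 837), (array([298., 407.]), 0.6, 216)]
wide_hole [(array([280., 191.]), 0.67, 825)]
pointer [(array([277., 204.]), 0.64, 3348), (array([132., 264.]), 0.38, 3262)]
eye [(array([275., 206.]), 0.8, 3409), (array([280., 192.]), 0.67, 697)]
supply [(array([361., 156.]), 0.74, 1736), (array([356., 197.]), 0.55, 251), (array([296., 220.]), 0.53, 90)]
tab0 [(array([280., 188.]), 0.58, 798)]
tab1 [(array([280., 188.]), 0.58, 798)]
tab2 [(array([280., 188.]), 0.58, 798)]
tab3 [(array([280., 188.]), 0.58, 798)]
```

```bash
python3 - <<'E'
import cv2,numpy as np
a=cv2.imread("pics/scene.png");b=cv2.imread("pics/side.png")
cv2.imwrite("pics/a1.png",cv2.resize(a[100:370,60:460],(800,540),interpolation=cv2.INTER_CUBIC))
cv2.imwrite("pics/b1.png",cv2.resize(b[120:420,70:470],(800,600),interpolation=cv2.INTER_CUBIC))
E
```

```text
(no output)
```

View pics/a1.png

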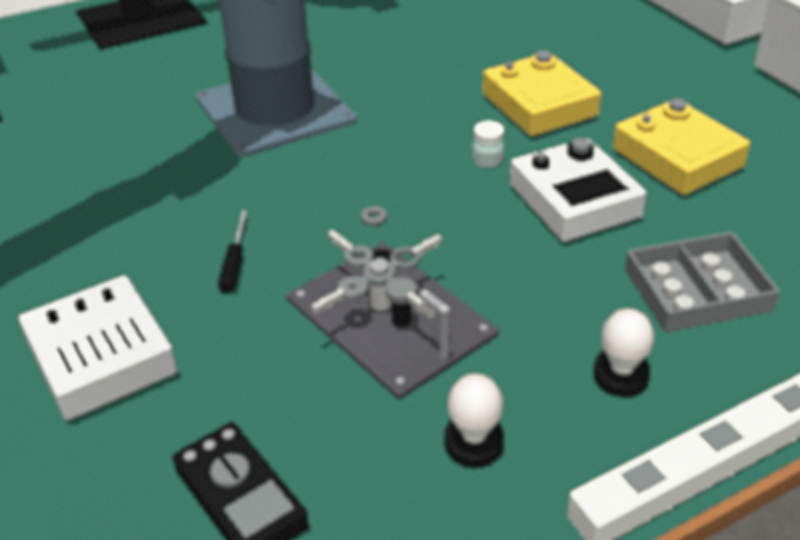

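View pics/b1.png

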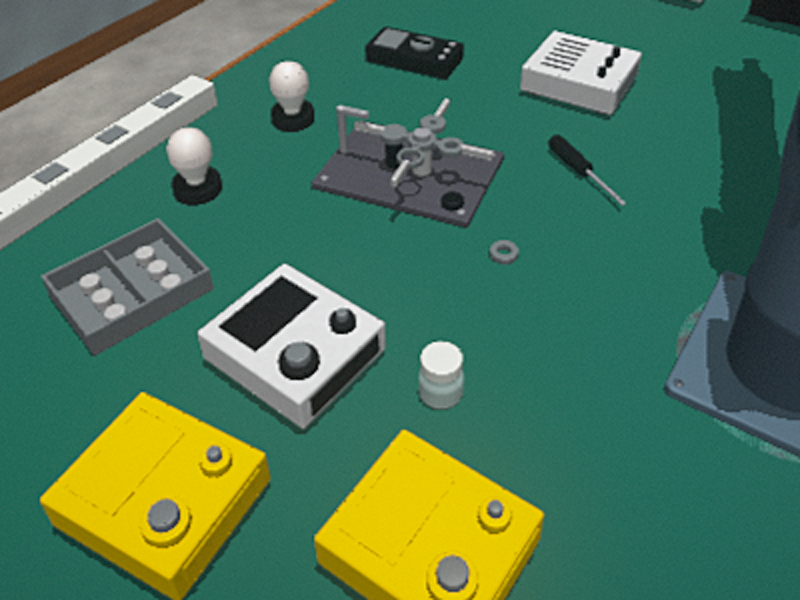

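The white meter sits at scene ~(346,194) and side ~(217,293), with its large button at scene (350,173) / side (219,299). The two yellow look-alikes and the white supply at scene (107,272) are not meant. The head's hub is at scene (250,233) / side (281,187). The blank cell is near the pointer, so the turret is near +90°.

```bash
python3 - <<'E'
from h import *
np.set_printoptions(precision=3,suppress=True)
f=robot.grab_frame("scene");g=robot.grab_frame("side")
C=lambda x,y:(60+x/2,100+y/2); D=lambda x,y:(70+x/2,120+y/2)
for n,a,b in [("hub",C(379,264),D(422,132)),("post",C(447,306),D(341,108)),("tip",C(422,293),D(367,111)),("big",C(581,147),D(299,354)),("small",C(541,159),D(342,316))]:
    print(n,tri(f,a,g,b))
w=robot.grab_frame("wrist");s=robot.sense()
R=np.array(s["tcp_rot"]);print(R.T@(w["position"]-s["position"]),R.T@np.array(w["rotation"]),w["fx"],s["tcp_rot"])
E
```

```text
hub (array([ 0.54 , -0.072,  0.08 ]), np.float64(0.001678475734428294))
post (array([ 0.662, -0.043,  0.093]), np.float64(0.004245606166045657))
tip (array([ 0.626, -0.058,  0.092]), np.float64(0.004139759984909629))
big (array([0.439, 0.327, 0.07 ]), np.float64(0.00362505957482401))
small (array([0.433, 0.257, 0.068]), np.float64(0.0019013293831827217))
[ 0.078 -0.    -0.144] [[ 0.    -0.953 -0.304]
 [ 1.     0.    -0.   ]
 [ 0.    -0.304  0.953]] 304.2605885864606 [[ 0.954  0.298 -0.   ]
 [ 0.298 -0.954 -0.   ]
 [-0.     0.    -1.   ]]
```

```bash
python3 -m jog '0.018 -0.014 -0.001 0 0 0 255;0.035 -0.028 -0.002 0 0 0 255;0.035 -0.028 -0.002 0 0 0 255;0.035 -0.028 -0.002 0 0 0 255;0.035 -0.028 -0.002 0 0 0 255;0.035 -0.028 -0.002 0 0 0 255;0.035 -0.028 -0.002 0 0 0 255;0.035 -0.028 -0.002 0 0 0 255' 20; python3 -m jog '0.035 -0.028 -0.002 0 0 0 255;0.035 -0.028 -0.002 0 0 0 255;0.035 -0.028 -0.002 0 0 0 255;0.035 -0.028 -0.002 0 0 0 255;0.035 -0.028 -0.002 0 0 0 255;0.035 -0.028 -0.002 0 0 0 255;0.018 -0.014 -0.002 0 0 0 255;0 0 0 0 0 0 255'
python3 - <<'E'
from h import *
f=robot.grab_frame("wrist");save(f,"w1");s=robot.sense();print(s["time"],s["position"],s["tcp_rot"],f["position"])
import json;np.save("w1.npy",{k:f[k] for k in("position","rotation","fx","fy","cx","cy")},allow_pickle=True)
for l in("turret","pointer","eye"):
  print(l,[(x["pixel"],x["confidence"],int(x["mask"].sum())) for x in robot.cut_out(l,f)])
E
```

```text
time: 2.25
position: [0.3831, -0.3401, 0.2467]
tcp_rot: [[0.955, 0.298, 0.0], [0.298, -0.955, -0.001], [0.0, 0.001, -1.0]]
ft_force: [0.8, -0.4, -0.1]
gripper_width: -0.0001
gripper_force: 0.0
time: 3.05
position: [0.5476, -0.0953, 0.2607]
tcp_rot: [[0.953, 0.304, 0.002], [0.304, -0.953, 0.002], [0.002, -0.001, -1.0]]
ft_force: [-0.2, 0.0, -0.1]
gripper_width: 0.0001
gripper_force: 0.0
3.1 [ 0.54626702 -0.09812175  0.26032204] [[ 9.53473440e-01  3.01476790e-01  3.80744900e-04]
 [ 3.01476608e-01 -9.53473458e-01  4.69005357e-04]
 [ 5.04424386e-04 -3.32398470e-04 -9.99999818e-01]] [ 0.62124049 -0.07194995  0.40533624]
turret [([264.7, 181.8], 0.64, 5201)]
pointer [([263.9, 147.5], 0.9, 25882), ([9.9, 1.4], 0.74, 56), ([265.9, 185.1], 0.62, 5593), ([175.3, 278.2], 0.23, 453), ([485.8, 309.0], 0.22, 12147)]
eye [([266.4, 147.4], 0.8, 25221), ([176.0, 276.6], 0.4, 481)]
```

View pics/w1.png

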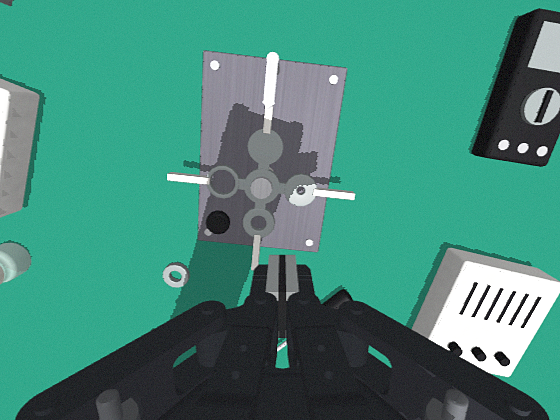

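The wrist view shows the hub at (261,187) and the pointer from (270,106) to the post at (272,57). The blank cell is at the top (266,146), the widest hole on the left (223,181), the 18 mm hole at the bottom (258,221) and the 9 mm hole on the right (301,189). The turret therefore needs about 90° clockwise, and I'll push tab1 (bottom), well away from the pointer.

```bash
cat >> h.py <<'E'
def ang(v): return np.degrees(np.arctan2(v[1],v[0]))
def report(f,hub,tip,post,bolts,tabs,cells):
    H=onz(f,hub,.08);P=onz(f,tip,.092);Q=onz(f,post,.092)
    print("hub",H,"ptr yaw hub-tip",ang(P-H),"hub-post",ang(Q-H),"r",np.hypot(*(P-H)[:2]),np.hypot(*(Q-H)[:2]))
    if bolts:
        B=np.array([onz(f,b,.013) for b in bolts]);print("plate c",B.mean(0),"yaw",ang(B[0]+B[1]-B[2]-B[3]))
        a=np.radians(ang(B[0]+B[1]-B[2]-B[3]));O=B.mean(0)-.02*np.array([np.cos(a),np.sin(a),0]);print("origin from plate",O)
    for t in tabs+cells:
        T=onz(f,t,.071);print(t,"ang",ang(T-H),"r",np.hypot(*(T-H)[:2]))
E
python3 - <<'E'
from h import *
np.set_printoptions(precision=4,suppress=True)
f=np.load("w1.npy",allow_pickle=True).item();im=cv2.imread("pics/w1.png")
report(f,(261,187),(269,108),(272,57),[(214.5,65),(334,79),(309,243),(208,232)],[(168,178),(354,196.5),(256,267)],[(223,181.5),(301,190),(258,221),(266,146)])
cv2.imwrite("pics/w1c.png",cv2.resize(im[40:290,150:370],(704,600)[:2] if 0 else (528,600),interpolation=cv2.INTER_CUBIC))
E
```

```text
hub [ 0.543  -0.0725  0.08  ] ptr yaw hub-tip 10.551058700700521 hub-post 11.581509882461983 r 0.08218996737738055 0.12722237739783404
plate c [ 0.5611 -0.0693  0.013 ] yaw 11.373659828434668
origin from plate [ 0.5415 -0.0732  0.013 ]
(168, 178) ang 103.25970770744462 r 0.10438830271678545
(354, 196.5) ang -79.3687944388515 r 0.10543483156950573
(256, 267) ang -167.19754884657013 r 0.10250528884853125
(223, 181.5) ang 102.1509101093812 r 0.04320293528894169
(301, 190) ang -79.33514341365016 r 0.04471285699086589
(258, 221) ang -168.9246619960418 r 0.04282786920080167
(266, 146) ang 10.239538846657865 r 0.043552471729077245
```

View pics/w1c.png

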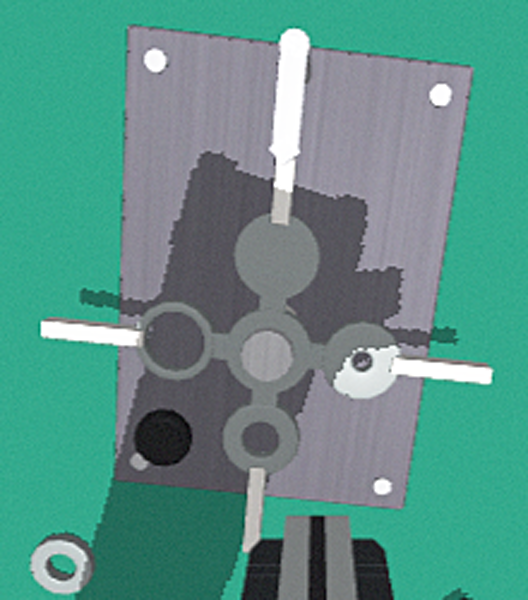

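```bash
python3 -m jog '-0.044 -0.002 0 0 0 0 255;-0.045 -0.003 0 0 0 0 255;0 0 0 0 0 6 255;0 0 0.045 0 0 0 255;0 0 0.045 0 0 0 255;0 0 0.02 0 0 0 255;0 0 0 0 0 0 255;0 0 0 0 0 0 255'
python3 - <<'E'
from h import *
f=robot.grab_frame("wrist");save(f,"w2");s=robot.sense();print(s["time"],s["position"],s["tcp_rot"],s["ft_force"],s["joints"])
p,R=np.array(s["position"]),np.array(s["tcp_rot"]);print("hub in tool",R.T@(np.array([.5425,-.073,0])-p))
np.save("w2.npy",{k:f[k] for k in("position","rotation","fx","fy","cx","cy")},allow_pickle=True)
E
```

```text
time: 4.05
position: [0.4591, -0.1226, 0.1509]
tcp_rot: [[0.981, 0.195, 0.0], [0.195, -0.981, -0.0], [0.0, 0.0, -1.0]]
ft_force: [-0.0, -0.1, 0.9]
gripper_width: 0.0002
gripper_force: 0.0
4.1 [ 0.45985087 -0.12249472  0.1515542 ] [[ 9.80697051e-01  1.95524288e-01  1.88337880e-03]
 [ 1.95525871e-01 -9.80698297e-01 -6.95080304e-04]
 [ 1.71112130e-03  1.04991248e-03 -9.99997985e-01]] [-0.29107028  0.36308794  0.53165663] [ 0.35859134  0.37020031 -0.23169704  2.04621279  0.12468542  0.73613061
 -1.32436822]
hub in tool [ 0.09047193 -0.0325386   0.15167515]
```

View pics/w2.png

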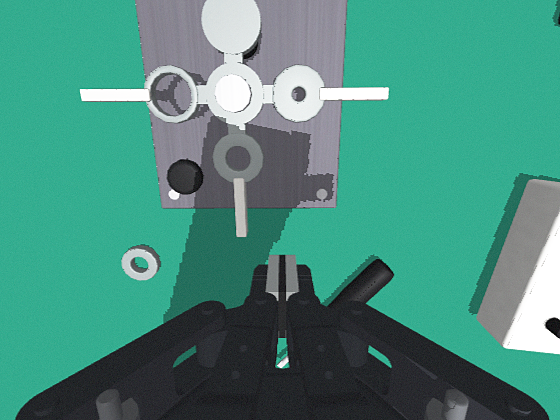

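Turning clockwise all the way in this hand orientation would run joint 7 out of range. I'll turn the hand 90° the other way and push with the narrow side of the closed fingers.

```bash
python3 -m jog '0 0 0 0 0 -8 255;0 0 0 0 0 -8 255;0 0 0 0 0 -8 255;0 0 0 0 0 -8 255;0 0 0 0 0 -8 255;0 0 0 0 0 -8 255;0 0 0 0 0 -8 255;0 0 0 0 0 -8 255'; python3 -m jog '0 0 0 0 0 -8 255;0 0 0 0 0 -8 255;0 0 0 0 0 -8 255;0 0 0 0 0 -2 255;0 0 0.04 0 0 0 255;0 0 0.04 0 0 0 255;0 0 0.018 0 0 0 255;0 0 0 0 0 0 255'
python3 - <<'E'
from h import *
np.set_printoptions(precision=4,suppress=True)
f=robot.grab_frame("side");save(f,"s2")
s=robot.sense();p,R=np.array(s["position"]),np.array(s["tcp_rot"]);print(s["time"],p,R,"hub in tool",R.T@(np.array([.5425,-.073,0])-p),s["ft_force"],s["joints"])
E
```

```text
time: 4.9
position: [0.4603, -0.1225, 0.1521]
tcp_rot: [[0.248, 0.969, 0.003], [0.969, -0.248, -0.002], [-0.001, 0.003, -1.0]]
ft_force: [-1.2, 0.3, -0.9]
gripper_width: 0.0
gripper_force: 0.0
time: 5.7
position: [0.4585, -0.1221, 0.0516]
tcp_rot: [[-0.196, 0.981, -0.002], [0.981, 0.196, -0.0], [-0.0, -0.002, -1.0]]
ft_force: [-0.5, 0.9, 0.0]
gripper_width: 0.0001
gripper_force: 0.0
5.75 [ 0.4596 -0.1221  0.053 ] [[-0.1964  0.9805  0.0003]
 [ 0.9805  0.1964 -0.0008]
 [-0.0009  0.0001 -1.    ]] hub in tool [0.0319 0.0909 0.0529] [ 0.1987  1.2178 -0.4749] [ 0.5466  0.5911 -0.4727  2.0796  0.4849  0.5775 -0.0728]
```

```bash
python3 -m jog '0.006 0 0 0 0 0 255;0.006 0 0 0 0 0 255;0.005 0 0 0 0 0 255;0.008 -0.001 0 0 0 5 255;0.008 -0.001 0 0 0 5 255;0.008 -0.001 0 0 0 5 255;0.008 -0.001 0 0 0 5 255;0.008 -0.001 0 0 0 5 255'
python3 - <<'E'
from h import *
np.set_printoptions(precision=4,suppress=True)
f=robot.grab_frame("wrist");save(f,"w3")
s=robot.sense();p,R=np.array(s["position"]),np.array(s["tcp_rot"]);print(s["time"],p,"yaw",ang(R[:,0]),"hub in tool",R.T@(np.array([.5425,-.073,0])-p),s["ft_force"],s["joints"])
E
```

```text
time: 6.55
position: [0.4505, -0.0651, 0.0531]
tcp_rot: [[0.24, 0.971, 0.002], [0.971, -0.24, -0.001], [-0.0, 0.002, -1.0]]
ft_force: [0.3, -2.0, 0.3]
gripper_width: 0.0001
gripper_force: 0.7
6.6 [ 0.4507 -0.0634  0.0531] yaw 76.0140806722006 hub in tool [0.0129 0.0913 0.0533] [ 0.7241 -0.0601 -0.0692] [ 0.3393  0.5465 -0.3619  2.1355  0.3796  0.5181 -0.5508]
```

View pics/w3.png

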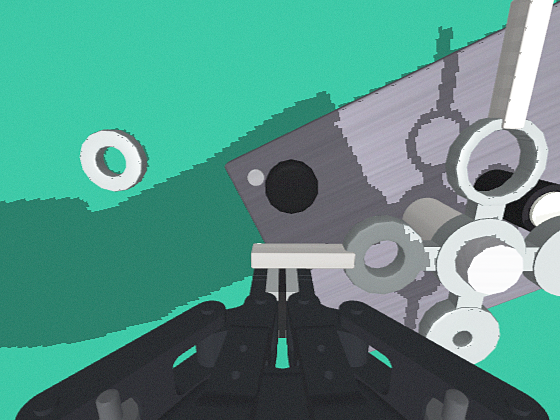

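The fingers' side lies flush on tab1, and the tab is turning with them (tab at ~(300,258), parallel to the finger face). Continuing.

```bash
python3 -m jog '0.008 -0.001 0 0 0 5 255;0.008 -0.001 0 0 0 5 255;0.008 -0.001 0 0 0 5 255;0.008 -0.001 0 0 0 5 255;0.008 -0.001 0 0 0 5 255;0.008 -0.001 0 0 0 5 255;0.008 -0.001 0 0 0 5 255;0 0 0 0 0 0 255'
python3 - <<'E'
from h import *
np.set_printoptions(precision=4,suppress=True)
s=robot.sense();p,R=np.array(s["position"]),np.array(s["tcp_rot"]);print(s["time"],p,"yaw",ang(R[:,0]),"hub in tool",R.T@(np.array([.5425,-.073,0])-p),s["ft_force"],s["joints"])
E
```

```text
time: 7.4
position: [0.471, -0.0126, 0.0528]
tcp_rot: [[0.749, 0.662, 0.001], [0.662, -0.749, 0.0], [0.001, 0.001, -1.0]]
ft_force: [-0.2, 0.6, -0.5]
gripper_width: 0.0002
gripper_force: 0.0
7.4 [ 0.471  -0.0126  0.0528] yaw 41.48843008623779 hub in tool [0.0135 0.0926 0.0528] [-0.2164  0.6315 -0.4893] [ 0.0983  0.5465 -0.2046  2.1034  0.2175  0.51   -1.1143]
```

```bash
python3 -m jog '0.008 -0.0005 0 0 0 5 255;0.008 -0.0005 0 0 0 5 255;0.008 -0.0005 0 0 0 5 255;0.008 -0.0005 0 0 0 5 255;0.0055 -0.0003 0 0 0 3.5 255;0 0 0 0 0 0 255'
python3 - <<'E'
from h import *
np.set_printoptions(precision=4,suppress=True)
f=robot.grab_frame("wrist");save(f,"w4")
s=robot.sense();p,R=np.array(s["position"]),np.array(s["tcp_rot"]);print(s["time"],p,"yaw",ang(R[:,0]),"hub in tool",R.T@(np.array([.5425,-.073,0])-p),s["ft_force"],s["joints"])
np.save("w4.npy",{k:f[k] for k in("position","rotation","fx","fy","cx","cy")},allow_pickle=True)
E
```

```text
time: 8.0
position: [0.5007, 0.0084, 0.0524]
tcp_rot: [[0.951, 0.31, 0.0], [0.31, -0.951, 0.0], [0.0, -0.0, -1.0]]
ft_force: [-0.8, -0.2, -0.3]
gripper_width: 0.0001
gripper_force: 0.0
8.05 [0.5005 0.0081 0.0524] yaw 18.083831847839956 hub in tool [0.0147 0.0901 0.0524] [0.2096 0.4663 0.2691] [-0.028   0.5737 -0.0977  2.0349  0.1035  0.5373 -1.4543]
```

View pics/w4.png

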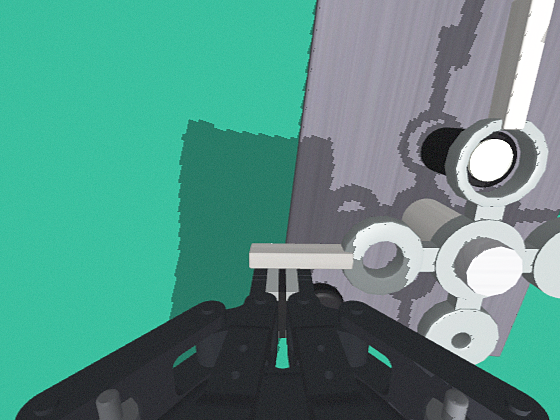

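Tab1 is flush on the finger side and the wide hole (497,160) is almost over the white eye (490,158). About 6.7° is left; I'll push 6° gently, back off and measure from above.

```bash
python3 -m jog '0.0032 -0.0004 0 0 0 2 255;0.0032 -0.0004 0 0 0 2 255;0.0032 -0.0004 0 0 0 2 255;0 0 0 0 0 0 255;-0.015 0 0 0 0 0 255;0 0 -0.045 0 0 0 255;0 0 -0.045 0 0 0 255;0.0 0.045 -0.03 0 0 0 255'; python3 -m jog '0 0.045 -0.03 0 0 0 255;-0.02 0 -0.02 0 0 0 255;0 0 0 0 0 0 255;0 0 0 0 0 0 255'
python3 - <<'E'
from h import *
np.set_printoptions(precision=4,suppress=True)
f=robot.grab_frame("wrist");save(f,"w5")
s=robot.sense();p,R=np.array(s["position"]),np.array(s["tcp_rot"]);print(s["time"],p,"yaw",ang(R[:,0]),"hub in tool",R.T@(np.array([.5425,-.073,0])-p),s["ft_force"],s["joints"])
np.save("w5.npy",{k:f[k] for k in("position","rotation","fx","fy","cx","cy")},allow_pickle=True)
h=proj(f,[.5425,-.073,.08]);print(h);x0=int(max(0,min(h[0]-110,340)));y0=int(max(0,min(h[1]-130,185)))
print(x0,y0);im=cv2.imread("pics/w5.png")[y0:y0+235,x0:x0+220];cv2.imwrite("pics/w5c.png",cv2.resize(im,None,fx=2.5,fy=2.5,interpolation=cv2.INTER_CUBIC))
E
```

```text
time: 8.85
position: [0.5047, -0.0267, 0.1731]
tcp_rot: [[0.977, 0.215, 0.004], [0.215, -0.977, 0.003], [0.004, -0.002, -1.0]]
ft_force: [1.6, -1.0, -0.4]
gripper_width: -0.0002
gripper_force: 0.0
time: 9.25
position: [0.4926, -0.0764, 0.2178]
tcp_rot: [[0.979, 0.206, 0.001], [0.206, -0.979, 0.0], [0.001, 0.0, -1.0]]
ft_force: [-0.3, -0.2, -0.1]
gripper_width: 0.0
gripper_force: 0.0
9.3 [ 0.4924 -0.0759  0.2172] yaw 11.93344936355563 hub in tool [0.0496 0.0076 0.2172] [ 0.5458  1.142  -0.1089] [ 0.1174  0.2989 -0.0652  1.944   0.024   0.8997 -1.3223]
[289.4272 147.1037]
179 17
```

View pics/w5c.png

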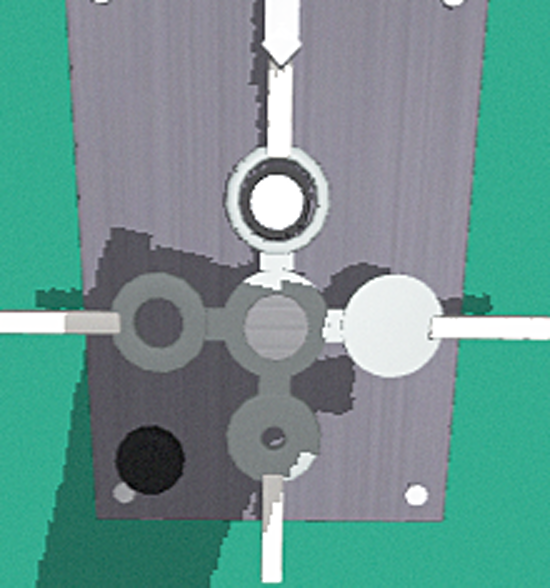

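```bash
python3 - <<'E'
from h import *
np.set_printoptions(precision=4,suppress=True)
f=np.load("w5.npy",allow_pickle=True).item();im=cv2.imread("pics/w5.png")
F=lambda x,y:(179+(x+.5)/2.5-.5,17+(y+.5)/2.5-.5)
g=cv2.cvtColor(im,cv2.COLOR_BGR2GRAY)
n,l,st,c=cv2.connectedComponentsWithStats((g>215).astype(np.uint8))
for i in range(1,n):
    if st[i,4]>20: print(st[i],c[i])
report(f,F(276,328),F(281,66),F(282,10),None,[F(20,322),F(530,328),F(272,570)],[F(277,200),F(158,322),F(394,326),F(273,437)])
# plate side edges: gray-purple vs green
b=im[:,:,1].astype(int)-im[:,:,2]
m=(b<30)
L=[];Rr=[]
for y in range(30,210,5):
    x=np.where(m[y,190:400])[0]; 
    L.append((190+x[0],y));Rr.append((190+x[-1],y))
for E in(L,Rr):
    W=np.array([onz(f,p,.012) for p in E])[:,:2]
    for _ in range(4):
        k=np.polyfit(W[:,0],W[:,1],1);r=W[:,1]-np.polyval(k,W[:,0]);W=W[abs(r)<max(.0012,np.median(abs(r))*2)]
    print("edge",np.degrees(np.arctan(k[0])),np.polyval(k,.5425),len(W))
eye=F(278,202);print("eye",onz(f,eye,.056),"hole",onz(f,F(277,199),.07))
E
```

```text
[284   0  15  43 540] [291.3185  19.1111]
[214   6  10  12  94] [218.617   11.7553]
[356   8  10  11  90] [360.3222  13.0333]
[271  43  39  90 875] [290.112   90.3349]
[279  87  21  22 350] [289.3     97.3371]
[ 308  127   94   41 1733] [343.6867 147.0185]
[177 142  29   8 225] [190.5644 145.4844]
[292 198  13  11  48] [298.9375 202.5   ]
[341 211   9   8  53] [345.1509 214.7736]
[284 214   8  36 211] [287.8009 234.7014]
[ 487  216   73  131 5481] [532.0018 289.5824]
hub [ 0.5417 -0.0729  0.08  ] ptr yaw hub-tip 11.402423080278306 hub-post 11.382611155021584 r 0.082969847539707 0.09851033098625699
(186.7, 145.5) ang 101.11585146258206 r 0.09605889754893641
(390.7, 147.9) ang -78.65031169264422 r 0.09592350492252505
(287.5, 244.7) ang -168.5273589632812 r 0.10001628616299342
(289.5, 96.7) ang 11.58078629927091 r 0.04427785568929877
(241.9, 145.5) ang 100.2010083800842 r 0.04418626006227224
(336.3, 147.1) ang -78.3259146959882 r 0.04463505679624114
(287.9, 191.5) ang -168.98804531768025 r 0.04312795686266631
edge 11.414738274945108 0.013435918767554303 32
edge 11.396389584583686 -0.15849561831799835 34
eye [ 0.5854 -0.0647  0.056 ] hole [ 0.5855 -0.0639  0.07  ]
```

The turret is within about 0.3° of the pointer line: tabs average 101.3° against a head yaw of 11.4°, and the hole is over the eye to 1 mm. Next is the meter.

```bash
python3 -m jog '0.001 -0.022 -0.005 0 0 0 255;0.001 -0.043 -0.005 0 0 0 255;0.001 -0.043 0 0 0 0 255;0.001 -0.043 0 0 0 0 255;0.001 -0.043 0 0 0 0 255;0.001 -0.043 0 0 0 0 255;0.001 -0.043 0 0 0 0 255;0.001 -0.043 0 0 0 0 255';python3 -m jog '0.001 -0.043 0 0 0 0 255;0.001 -0.022 0 0 0 0 255;0 0 0 0 0 0 255;0 0 0 0 0 0 255'
python3 - <<'E'
from h import *
np.set_printoptions(precision=4,suppress=True)
f=robot.grab_frame("wrist");save(f,"w6")
s=robot.sense();p,R=np.array(s["position"]),np.array(s["tcp_rot"]);print(s["time"],p,"yaw",ang(R[:,0]),s["ft_force"],s["joints"])
np.save("w6.npy",{k:f[k] for k in("position","rotation","fx","fy","cx","cy")},allow_pickle=True)
for l in("read_top","zero","meter"):
    for x in robot.cut_out(l,f)[:3]: print(l,x["pixel"],x["confidence"],x["mask"].sum(),onz(f,x["pixel"],.077))
print(proj(f,[.439,.327,.077]))
E
```

```text
time: 10.1
position: [0.4325, 0.2437, 0.2265]
tcp_rot: [[0.978, 0.208, -0.002], [0.208, -0.978, -0.0], [-0.002, -0.0, -1.0]]
ft_force: [1.7, -0.6, -0.4]
gripper_width: 0.0005
gripper_force: 0.0
time: 10.5
position: [0.4215, 0.3055, 0.2265]
tcp_rot: [[0.978, 0.208, -0.002], [0.208, -0.978, -0.001], [-0.002, 0.001, -1.0]]
ft_force: [0.4, -1.0, -0.2]
gripper_width: 0.0001
gripper_force: 0.0
10.55 [0.4221 0.3044 0.2267] yaw 11.881486535124722 [ 0.682   0.221  -0.7905] [-0.4906  0.3383 -0.2707  1.87    0.1094  0.9496 -2.1741]
read_top [264.9, 174.0] 0.98 611 [0.4397 0.3262 0.077 ]
read_top [50.6, 145.9] 0.72 865 [0.4239 0.53   0.077 ]
zero [126.4, 153.5] 0.56 203 [0.4316 0.4593 0.077 ]
zero [331.2, 194.4] 0.46 147 [0.4333 0.2576 0.077 ]
meter [160.4, 286.7] 0.77 8226 [0.2927 0.4147 0.077 ]
meter [98.6, 90.5] 0.68 27378 [0.4831 0.4869 0.077 ]
meter [308.8, 131.4] 0.57 22527 [0.4878 0.2937 0.077 ]
[263.899  174.5586]
```

View pics/w6.png

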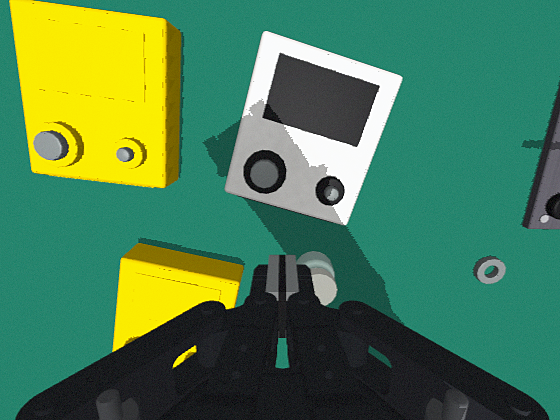

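The target is the white-cased meter's large button at (265,174), i.e. world (0.440, 0.326). The small one is at (331,190), and the yellow look-alikes at left are not meant. Approach and touch.

```bash
python3 -m jog '0.0217 -0.0177 0 0 0 0 255;0 0 0.04 0 0 0 255;0 0 0.04 0 0 0 255;0 0 0.04 0 0 0 255;0 0 0.022 0 0 0 255;0 0 0 0 0 0 255;0 0 0 0 0 0 255'
python3 -m jog '0 0 0.004 0 0 0 255;0 0 0.002 0 0 0 255;0 0 0.002 0 0 0 255;0 0 0 0 0 0 255'
```

```text
time: 11.4
position: [0.4406, 0.3264, 0.0863]
tcp_rot: [[0.979, 0.205, 0.0], [0.205, -0.979, -0.0], [0.0, 0.0, -1.0]]
ft_force: [-0.1, 0.1, 1.6]
gripper_width: -0.0004
gripper_force: 0.0
time: 11.8
position: [0.4402, 0.3268, 0.078]
tcp_rot: [[0.979, 0.205, 0.0], [0.205, -0.979, 0.0], [0.0, -0.0, -1.0]]
ft_force: [0.1, 0.5, 0.0]
gripper_width: -0.0001
gripper_force: 0.0
```

```bash
python3 -m jog '0 0 0.002 0 0 0 255;0 0 0.002 0 0 0 255;0 0 0.002 0 0 0 255;0 0 0.001 0 0 0 255;0 0 0 0 0 0 255'; python3 -m jog '0 0 0.0005 0 0 0 255;0 0 0 0 0 0 255'
```

```text
time: 12.3
position: [0.4403, 0.3269, 0.0711]
tcp_rot: [[0.979, 0.205, 0.0], [0.205, -0.979, 0.0], [0.0, -0.0, -1.0]]
ft_force: [-0.1, -1.1, 5.2]
gripper_width: -0.0001
gripper_force: 2.9
time: 12.5
position: [0.4404, 0.327, 0.071]
tcp_rot: [[0.979, 0.205, 0.001], [0.205, -0.979, 0.0], [0.001, -0.0, -1.0]]
ft_force: [-1.6, -1.5, 10.7]
gripper_width: -0.0
gripper_force: 5.2
```

The force has risen past 5 N with the tip at 71 mm, so the button is bottomed. Releasing and backing off, then a final check of the head.

```bash
python3 -m jog '0 0 -0.005 0 0 0 255;0 0 -0.005 0 0 0 255;0 0 -0.03 0 0 0 255;0 0 -0.045 0 0 0 255;0 0 -0.045 0 0 0 255;0 0 -0.02 0 0 0 255;0 0 0 0 0 0 255;0 0 0 0 0 0 255'
python3 - <<'E'
from h import *
a=robot.grab_frame("scene");b=robot.grab_frame("side")
A=cv2.resize(a["image"][200:300,190:330],(560,400),interpolation=cv2.INTER_CUBIC)
B=cv2.resize(b["image"][150:350,150:350],(400,400),interpolation=cv2.INTER_CUBIC)
o=np.hstack([A,B]);o=cv2.resize(o,(800,333));cv2.imwrite("pics/fin.png",o[:,:,::-1])
E
```

```text
time: 13.3
position: [0.4398, 0.3264, 0.2199]
tcp_rot: [[0.979, 0.205, -0.0], [0.205, -0.979, -0.0], [-0.0, 0.0, -1.0]]
ft_force: [-0.6, -0.4, -0.1]
gripper_width: 0.0002
gripper_force: 0.0
```

View pics/fin.png

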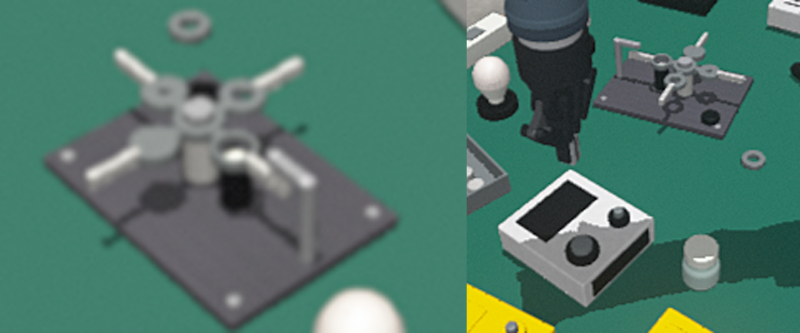

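The left half shows the wide-hole cell over the white eye at (237,155), with its tab under the pointer. The right half shows the large button up again at (582,248) and the arm clear of everything.

```bash
python3 -c "
from cell import robot
print(robot.close_job())"
```

```text
the job is handed in; nothing more can be done
None
```

The job is handed in: the widest hole is centred at the pointer over the eye (measured within about 0.3°), then the meter's large button was pressed fully down and let up; the verdict was not returned.

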